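# Make up two specimen kits from the stock

### The arm

A 6-joint arm with a two-finger parallel gripper is mounted at the origin on the work surface. World frame = base frame: x ahead of the robot, y to its left, z up, the work surface at z = 0. Lengths are in mm, angles in rad, forces in N, time in s.
With the tool pointing down it reaches from about 300 to 775 mm from the base axis. Payload 14.6 kg.
Tool frame: the origin (TCP) lies midway between the tips of the shut fingers; the grasp point (between the pads) lies 19 mm behind it; z points along the fingers, y is the line along which they close (so a half turn about z gives the same grasp; the last joint's range is limited). The gripper opens to 94 mm and grips with 3 to 60 N. Pads are 16 mm wide; open, the fingers measure 119 mm over their backs; the gripper's body (75 mm by 177 mm) begins 78 mm behind the grasp point.
Start: joints at [1.058, 0.3, 1.521, -0, 1.321, -0.067], TCP at [237.145, 496.237, 205.446] pointing down, gripper open.
Joint ranges: [-3.03, 3.03], [-0.79, 2.21], [0.23, 2.52], [-1.04, 4.18], [0, 3.07], [-2.55, 2.55]. Speed limits (rad/s): [2.22, 2.22, 2.57, 3.14, 3.14, 3.14].

### API

Orientations are given as [roll, pitch, yaw] about the fixed x, y, z axes, in that order (R = Rz(yaw) Ry(pitch) Rx(roll)).
In Python, from cell import manip gives the robot as it stands.
- The arm moves only by the shell command python3 -m creep 'ROWS' [OPENING] [FORCE]. ROWS is text: rows parted by semicolons, each of 6 numbers parted by spaces: the shift along the tool's x, y, z normalised to -1 to 1, where 1 is 4 cm, then the turn, a rotation vector about the tool's x, y, z normalised to -1 to 1, where 1 is pi rad. In form: dx dy dz ax ay az; .... A call has 1 to 20 rows; each row shifts and turns the commanded pose from where the row before left it, along the tool's axes as they then stand; what a row does not reach is not made up. A row lasts 1/8 s, in which the tool goes at most 62.5 mm and 10.7 degrees, less where a joint would pass 70% of its speed; a pose out of reach is approached as far as the arm can. A call with a number of a shift or a turn outside -1 to 1 is refused whole. A call with a gripper value outside its range is refused whole. OPENING is the closure, from 0 (fully open) to 1 (shut), set as the call begins (- or left out, the last holds). The fingers move at their own pace and stop on an object; FORCE is the grip in N (left out, the last holds). Time passes only in rows, so rows that do not move let the fingers close. It gives the time, the measured TCP pose, the force, the opening and the grip force at its end, in the units of the state.
- manip.read_state(): the state, without advancing time (a new reading comes with each control period).
- manip.camera(name): name is "scene" or "top"; returns a dict with "color" (400x640x3 uint8, red, green, blue), "range_z" (400x640 float32, mm along the optical axis (not along the pixel's ray), 0 where there is no reading), "camera_matrix" (3x3 intrinsics, pixels), "k1" (the pictures are not rectified: a ray, as slopes to the right and down, at radius r is drawn at 1 + k1 r^2 times it, then the intrinsics apply), "T" (4x4, takes a point from camera to world coordinates). Camera axes: x right, y down, z forward; pixel columns grow to the right and rows downward; lengths in mm; the calibration is good to about 2 mm. A picture is of the moment at which its call begins.
- manip.sign_off(): hands the job in; it is judged then, once.
The state is a dict: "clock": time; "joints": joint angles; "qd": joint speeds; "effort": joint torques, N m; "eef_pos": TCP position; "eef_rot": TCP orientation; "wrist_force": force on the tool from outside, world axes, zero at the start; "moment": the same for the moment, N m; "finger_gap": finger opening in mm; "finger_force": force on a finger pad.
Only numpy, scipy, OpenCV 4.12 (cv2) and the standard library are available. Lean on these libraries where they do the work, as an engineer would, in place of code of your own. Each camera call takes 0.05 s, during which the arm holds its last target. There are 200 camera calls.

### The job

Make up the two specimen kits: put the turquoise-capped pot, the brown bottle and the swab carton in the blue rack, and the red-capped pot and the black-lidded jar in the white rack, each standing upright on the floor of its own compartment (any compartment of that rack will do). Leave the yellow-capped pot standing where it is.

Things in the scene. Friction and masses are not known exactly. Their poses are not given: they have to be found in the camera images.
- turquoise_pot: upright sample pot: white cylinder, 44 mm diameter, with a turquoise screw cap, 48 mm diameter, on its top 16 mm; 65 mm high in all, about 50 g. Origin: centre of its underside, z up. Starts in the stock.
- red_pot: upright sample pot: white cylinder, 44 mm diameter, with a red screw cap, 48 mm diameter, on its top 16 mm; 65 mm high in all, about 50 g. Origin: centre of its underside, z up. Starts in the stock.
- yellow_pot: upright sample pot: white cylinder, 44 mm diameter, with a yellow screw cap, 48 mm diameter, on its top 16 mm; 65 mm high in all, about 50 g. Origin: centre of its underside, z up. It stands among the stock and belongs to no kit.
- amber_bottle: upright brown bottle: body 38 mm diameter and 60 mm high, short shoulder, white cap 27 mm diameter; 84 mm high in all, about 90 g. Origin: centre of its underside, z up. Starts in the stock.
- tablet_jar: upright small white jar with a black lid (top 14 mm), 40 mm diameter throughout, 56 mm high, about 50 g. Origin: centre of its underside, z up. Starts in the stock.
- swab_carton: upright white and green carton, 38 mm along its x, 50 mm along its y, 60 mm high, about 50 g. Origin: centre of its underside, z up. Starts in the stock, turned up to 25 degrees.
- blue_rack: blue wire rack, fixed: three square compartments in a row along its x axis, centres at x = -70, 0 and +70 mm, y = 0, each 65 mm clear inside. Floor plate 4 mm thick, wires 5 mm, rim and dividers 22 mm above the bench. Origin: on the bench under the rack's centre; x along the row (away from the robot within 15 degrees), z up. Left or right of the stock, the other rack across from it.
- white_rack: white wire rack, fixed: two square compartments in a row along its x axis, centres at x = -35 and +35 mm, y = 0, each 65 mm clear inside. Floor plate 4 mm thick, wires 5 mm, rim and dividers 22 mm above the bench. Origin: on the bench under the rack's centre; x along the row (away from the robot within 15 degrees), z up. Left or right of the stock, the other rack across from it.
Not all that is in view belongs to the job. What is meant by the white_rack is not pink, and is the larger of those in its own colour.

How it is judged (in metres and radians):
At the end, for the whole second after the job is handed in: Each kit item in its rack: upright within 7 deg, underside under 9 mm above the bench, within 18 mm of the row's centre line, no more than 19 mm beyond the end compartment centres, at rest. Yellow pot upright, within 20 mm of its start (x of turquoise_pot in the frame of blue_rack between -0.089 and 0.089 m and y of turquoise_pot in the frame of blue_rack between -0.018 and 0.018 m and z of turquoise_pot in the frame of blue_rack between 0 and 0.009 m and angle between each of turquoise_pot, amber_bottle, swab_carton, red_pot, tablet_jar, yellow_pot's own z axis and vertical below 0.12 rad and linear speed of each of turquoise_pot, amber_bottle, swab_carton, red_pot, tablet_jar below 0.02 m/s and angular speed of each of turquoise_pot, amber_bottle, swab_carton, red_pot, tablet_jar below 0.2 rad/s and x of amber_bottle in the frame of blue_rack between -0.089 and 0.089 m and y of amber_bottle in the frame of blue_rack between -0.018 and 0.018 m and z of amber_bottle in the frame of blue_rack between 0 and 0.009 m and x of swab_carton in the frame of blue_rack between -0.089 and 0.089 m and y of swab_carton in the frame of blue_rack between -0.018 and 0.018 m and z of swab_carton in the frame of blue_rack between 0 and 0.009 m and x of red_pot in the frame of white_rack between -0.054 and 0.054 m and y of red_pot in the frame of white_rack between -0.018 and 0.018 m and z of red_pot in the frame of white_rack between 0 and 0.009 m and x of tablet_jar in the frame of white_rack between -0.054 and 0.054 m and y of tablet_jar in the frame of white_rack between -0.018 and 0.018 m and z of tablet_jar in the frame of white_rack between 0 and 0.009 m and distance of yellow_pot from where it was at the start of the episode below 0.02 m); the robot touches nothing.
It fails at once if the yellow-capped pot was shifted by more than 20 mm or toppled (distance of yellow_pot from where it was at the start of the episode above 0.02 m or angle between yellow_pot's own z axis and vertical above 0.5 rad).
It also fails if it takes over 126 s, if anything falls off the work surface, if the arm or the gripper's body presses on something with over 40 N, if the wrist force passes 120 N, or if a joint passes its speed limit or range.

## Working session

There is one attempt and no reset: what is moved stays moved. The work goes in short steps, Python scripts to look and compute and a shell command to move; the robot and the scene stay as the last step left them, time stands still between calls to the robot, and variables do not carry over. Pictures are saved under pics/ and viewed, at most 14 in all, crops included, and the job is handed in when it is done.

```bash
mkdir -p pics; ls; python3 - <<'E'
from cell import manip
import cv2,numpy as np
s=manip.read_state();print(s)
for n in("scene","top"):
    c=manip.camera(n);cv2.imwrite(f"pics/{n}0.png",c["color"][:,:,::-1]);np.savez(f"{n}0.npz",**{k:v for k,v in c.items()})
    print(n,c["camera_matrix"],c["k1"],c["T"].round(3) if hasattr(c["T"],'round') else c["T"])
E
```

```text
pics
{'clock': 0.0, 'joints': array([ 1.05839670e+00,  3.00482651e-01,  1.52157065e+00, -5.16566519e-06,
        1.32065505e+00, -6.65946497e-02]), 'qd': array([ 0.00148534,  0.00072355,  0.00134739, -0.00160215, -0.00016538,
        0.00194045]), 'effort': array([-6.82672344e-04, -5.31815636e+01, -3.52731371e+01,  7.06981332e-02,
        2.45117967e-02, -6.34470712e-05]), 'eef_pos': array([237.03126422, 496.02885369, 204.8843938 ]), 'eef_rot': array([-3.14047910e+00, -6.92519837e-05,  2.69578892e+00]), 'wrist_force': array([ 0.03113424,  0.49541459, -1.11189342]), 'moment': array([-0.02922608, -0.01770277,  0.02070262]), 'finger_force': 0.0, 'finger_gap': 94.23923711163182}
scene [[454.21403132   0.         322.616347  ]
 [  0.         454.21403132 206.48183256]
 [  0.           0.           1.        ]] -0.03287636587164666 [[ 4.130000e-01  6.630000e-01 -6.240000e-01  1.212307e+03]
 [ 9.110000e-01 -3.070000e-01  2.770000e-01 -4.048920e+02]
 [-8.000000e-03 -6.830000e-01 -7.300000e-01  9.518940e+02]
 [ 0.000000e+00  0.000000e+00  0.000000e+00  1.000000e+00]]
top [[369.51713441   0.         317.24272765]
 [  0.         369.51713441 195.2320255 ]
 [  0.           0.           1.        ]] -0.01868233338614085 [[ 1.700000e-02 -9.930000e-01  1.200000e-01  3.138070e+02]
 [-1.000000e+00 -1.600000e-02  4.000000e-03 -4.074400e+01]
 [-2.000000e-03 -1.200000e-01 -9.930000e-01  1.058229e+03]
 [ 0.000000e+00  0.000000e+00  0.000000e+00  1.000000e+00]]
```

View pics/top0.png

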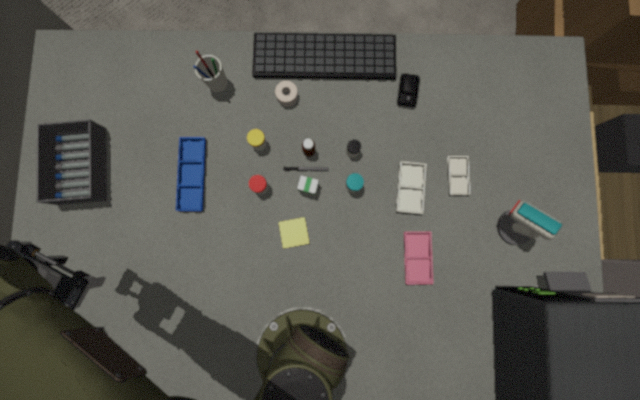

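View pics/scene0.png

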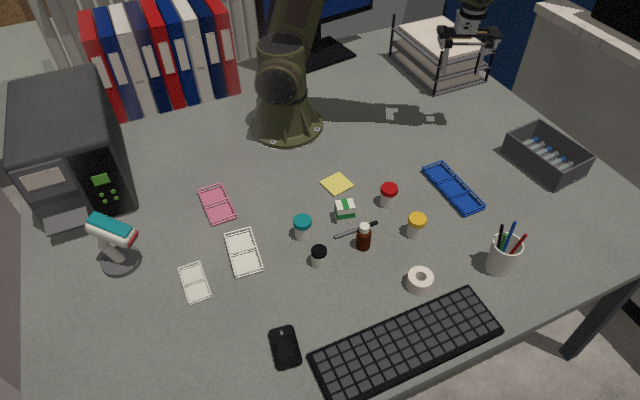

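The top view shows the caps: turquoise (356,183), red (258,185), yellow (256,138), bottle (308,146), jar (354,147) and carton (308,185). The blue rack is at (192,175). The large white rack is at (411,188), with a small decoy at (458,175) and a pink one at (418,258). In the scene view the same items are at (302,222), (389,190), (417,220), (364,235), (319,252), (345,208), (453,188) and (243,252).

```bash
cat > h.py <<'E'
import numpy as np,cv2
from cell import manip
def load(n): return dict(np.load(n+".npz"))
def slopes(c,uv):
    K=c["camera_matrix"];k=float(c["k1"]);d=(np.atleast_2d(uv).astype(float)-K[:2,2])/[K[0,0],K[1,1]];s=d.copy()
    for _ in range(8): s=d/(1+k*(s**2).sum(1,keepdims=True))
    return s
def rays(c,uv):
    s=slopes(c,uv);v=np.c_[s,np.ones(len(s))]
    return c["T"][:3,3],v@c["T"][:3,:3].T
def plane(c,uv,z):
    o,d=rays(c,uv);return o+d*((z-o[2])/d[:,2:])
def depth(c,uv):
    o,d=rays(c,uv);u=np.atleast_2d(uv).astype(int);return o+d*c["range_z"][u[:,1],u[:,0]][:,None]
def tri(c1,u1,c2,u2):
    o1,d1=rays(c1,u1);o2,d2=rays(c2,u2);d1,d2=d1[0],d2[0]
    t=np.linalg.lstsq(np.c_[d1,-d2],o2-o1,rcond=None)[0];a=o1+t[0]*d1;b=o2+t[1]*d2
    return (a+b)/2,np.linalg.norm(a-b)
def mask(c,lo,hi,box):
    h=cv2.cvtColor(c["color"],cv2.COLOR_RGB2HSV);m=cv2.inRange(h,np.array(lo),np.array(hi))
    z=np.zeros_like(m);x,y,r=box;z[y-r:y+r,x-r:x+r]=m[y-r:y+r,x-r:x+r]
    n,l,st,ce=cv2.connectedComponentsWithStats(z)
    if n<2:return z
    return (l==1+st[1:,4].argmax()).astype(np.uint8)
def px(m): return np.argwhere(m)[:,::-1]
C={"turq":((80,90,50),(100,255,255)),"red":((0,130,60),(8,255,255)),"yellow":((20,120,60),(30,255,255)),
"bottle":((0,0,110),(179,90,255)),"jar":((0,0,0),(179,255,50)),"carton":((0,0,120),(179,255,255))}
E
cat > m1.py <<'E'
from h import *
t,s=load("top0"),load("scene0")
P={"turq":((356,183,16),(302,220,14)),"red":((258,185,16),(389,189,14)),"yellow":((256,138,16),(417,219,14)),
"bottle":((308,144,9),(364,228,7)),"jar":((354,147,12),(319,251,12)),"carton":((308,185,15),(345,207,14))}
for n,(bt,bs) in P.items():
    mt,ms=mask(t,*C[n],bt),mask(s,*C[n],bs)
    for nm,c,m in(("top",t,mt),("scn",s,ms)):
        p=px(m);d=depth(c,p);zt=np.percentile(d[:,2],85);q=d[abs(d[:,2]-zt)<5]
        mid=(q[:,:2].min(0)+q[:,:2].max(0))/2
        print(n,nm,len(p),p.mean(0).round(1),"ztop %.1f"%zt,"mid",mid.round(1),"mean",q.mean(0).round(1),"ext",np.ptp(q[:,:2],axis=0).round(1))
    a,e=tri(t,px(mt).mean(0),s,px(ms).mean(0));print("   tri",a.round(1),"gap %.1f"%e)
    if n=="carton":
        for z in(60,):
            print(cv2.minAreaRect(plane(t,px(mt),z)[:,:2].astype(np.float32)))
B=((105,120,50),(125,255,255));W=((0,0,110),(179,60,255))
for n,rg,bt,bs in(("blue",B,(192,175,45),(453,188,40)),("white",W,(411,188,30),(243,252,30))):
    for nm,c,b in(("top",t,bt),("scn",s,bs)):
        m=mask(c,*rg,b);p=px(m)
        r=cv2.minAreaRect(cv2.convexHull(plane(c,p,22)[:,:2].astype(np.float32)))
        d=depth(c,p);print(n,nm,len(p),[np.round(x,1) for x in r],"z pct",np.percentile(d[:,2],[5,50,90]).round(1))
        h=cv2.approxPolyDP(cv2.convexHull(p.astype(np.int32)),5,True)[:,0];print("  corners",h.tolist())
E
python3 m1.py
```

```text
turq top 247 [354.6 181.8] ztop 66.5 mid [ 473.8 -138.3] mean [ 473.1 -137.7   64.7] ext [47.5 43.5]
turq scn 256 [301.9 221.4] ztop 67.6 mid [ 475.4 -138.1] mean [ 476.9 -138.1   66. ] ext [47.5 46.2]
   tri [ 474.  -137.4   58.3] gap 1.2
red top 236 [257.3 183.5] ztop 65.8 mid [464.3 126.7] mean [464.2 127.9  64.2] ext [46.9 46.7]
red scn 196 [389.  188.8] ztop 67.5 mid [468.4 128.5] mean [466.7 128.5  66. ] ext [47.3 45.7]
   tri [465.2 129.1  59.1] gap 1.9
yellow top 229 [255.5 137.5] ztop 66.3 mid [593.9 138.5] mean [593.2 137.4  64.6] ext [46.7 44.9]
yellow scn 258 [416.9 219.5] ztop 67.3 mid [594.7 137.9] mean [596.8 137.7  65.8] ext [47.7 48. ]
   tri [594.5 138.8  58. ] gap 1.2
bottle top 215 [306.7 141. ] ztop 83.7 mid [573.1  -9.1] mean [573.   -9.1  83.3] ext [25.1 21.9]
bottle scn 137 [363.8 226.1] ztop 85.6 mid [575.   -7.4] mean [575.4  -8.5  84.6] ext [26.  25.9]
   tri [577.6  -8.   86.2] gap 5.0
jar top 117 [354. 147.] ztop 57.4 mid [ 572.5 -135. ] mean [ 573.  -136.9   55.4] ext [34.9 30.8]
jar scn 190 [318.5 251.1] ztop 58.6 mid [ 576.5 -135.4] mean [ 577.7 -135.8
[... 341 characters left out ...]
9077682495117, 44.14115905761719), 76.79169464111328)
blue top 1927 [array([496.1, 325.9]), array([214.4,  76.4]), np.float64(1.0)] z pct [ 0.6  4.5 20.6]
  corners [[204, 138], [202, 209], [178, 210], [180, 138]]
blue scn 1457 [array([503.9, 323.6]), array([224.1,  86.3]), np.float64(0.5)] z pct [ 2.6  7.3 22.7]
  corners [[484, 208], [464, 217], [422, 167], [442, 160]]
white top 3472 [array([ 466.8, -301. ]), array([169. , 172.6]), np.float64(0.9)] z pct [-3.4  0.9 10.2]
  corners [[440, 217], [381, 217], [381, 158], [440, 158]]
white scn 3486 [array([ 469.9, -306.8]), array([159.6, 201.6]), np.float64(69.9)] z pct [-1.6  2.4 12.4]
  corners [[272, 281], [213, 281], [213, 226], [272, 222]]
```

```bash
cat > m2.py <<'E'
from h import *
t,s=load("top0"),load("scene0")
for n,rg,bt,bs in(("blue",((105,100,40),(125,255,255)),(192,175,45),(453,188,40)),("white",((0,0,150),(179,70,255)),(411,188,35),(243,252,32))):
    L=[]
    for nm,c,b in(("top",t,bt),("scn",s,bs)):
        m=mask(c,*rg,b);p=px(m)
        d=depth(c,p);q=p[d[:,2]>13];z=np.median(d[d[:,2]>13,2])
        r=cv2.minAreaRect(cv2.convexHull(plane(c,q,22)[:,:2].astype(np.float32)))
        qd=d[d[:,2]>13];rd=cv2.minAreaRect(cv2.convexHull(qd[:,:2].astype(np.float32)))
        print(n,nm,len(p),len(q),"all",[np.round(x,1) for x in cv2.minAreaRect(cv2.convexHull(plane(c,p,22)[:,:2].astype(np.float32)))],"rim",[np.round(x,1) for x in r],"depth",[np.round(x,1) for x in rd],"z",z,np.percentile(qd[:,2],95))
        bx=cv2.boxPoints(cv2.minAreaRect(p.astype(np.int32)));L.append(bx[np.lexsort((bx[:,0],))].round(0).tolist())
        v=c["color"].copy();v[m>0]=(255,0,255) ;x,y,rr=b;cv2.imwrite(f"pics/{n}_{nm}.png",cv2.resize(np.hstack([c["color"][y-rr:y+rr,x-rr:x+rr],v[y-rr:y+rr,x-rr:x+rr]]),None,fx=4,fy=4,interpolation=0)[:,:,::-1])
m=mask(t,*C["carton"],(308,185,15));p=px(m);d=depth(t,p);q=p[d[:,2]>52];print("carton",cv2.minAreaRect(cv2.convexHull(plane(t,q,60)[:,:2].astype(np.float32))))
m=mask(s,*C["carton"],(345,207,14));p=px(m);d=depth(s,p);q=p[d[:,2]>54];print("carton",cv2.minAreaRect(cv2.convexHull(plane(s,q,60)[:,:2].astype(np.float32))))
g=px(mask(t,(45,80,30),(80,255,255),(308,185,18)));pc=plane(t,g,60)[:,:2];print("green",len(g),cv2.minAreaRect(pc.astype(np.float32)))
E
python3 m2.py; python3 -c "
import cv2,numpy as np
a=cv2.imread('pics/white_top.png');b=cv2.imread('pics/blue_scn.png')
w=min(a.shape[1],b.shape[1]);b=b[:,:w];c=np.vstack([a[:,:w],b]);c=cv2.resize(c,(560,int(c.shape[0]*560/w)));cv2.imwrite('pics/chk.png',c);print(c.shape)"
```

```text
blue top 1995 402 all [array([496. , 326.2]), array([214.4,  77.8]), np.float64(0.7)] rim [array([497.5, 327.3]), array([211.7,  75.6]), np.float64(1.0)] depth [array([464.4, 160.9]), array([453.4, 218.5]), np.float64(79.0)] z 20.94475908141817 24.508816292022992
blue scn 1485 381 all [array([503.9, 323.4]), array([224.,  87.]), np.float64(0.6)] rim [array([501.5, 326.3]), array([219.3,  80.9]), np.float64(0.5)] depth [array([847.2,  32.3]), array([ 192.4, 1122.9]), np.float64(49.6)] z 21.968264087704142 26.081252117078634
white top 1182 231 all [array([ 467.8, -302.1]), array([ 75.3, 142.6]), np.float64(85.1)] rim [array([ 467.7, -302.7]), array([ 74. , 142.6]), np.float64(85.1)] depth [array([ 392.2, -224.3]), array([142.3, 373. ]), np.float64(44.0)] z 20.925576332717128 24.703510069476465
white scn 1236 308 all [array([ 472.7, -302.1]), array([ 75.8, 154.4]), np.float64(85.0)] rim [array([ 472.5, -302.8]), array([ 74.3, 153. ]), np.float64(85.0)] depth [array([ 805.3, -331.8]), array([ 74.7, 823.7]), np.float64(85.0)] z 21.965181556507105 25.393402357158497
carton ((464.5667724609375, -9.968032836914062), (49.8731575012207, 38.13288497924805), 76.71894073486328)
carton ((461.4913024902344, -8.331134796142578), (60.23318099975586, 66.56147766113281), 62.79606246948242)
green 50 ((464.19195556640625, -8.698444366455078), (9.37065601348877, 38.163490295410156), 76.05402374267578)
(600, 560, 3)
```

View pics/chk.png

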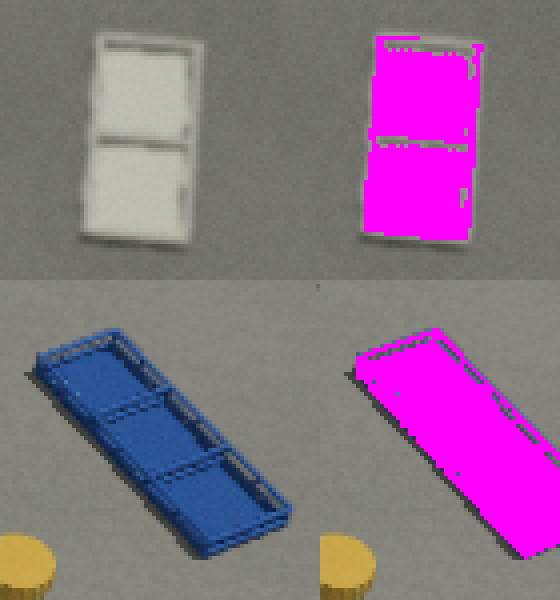

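The crop shows both rack masks sitting on the racks (white at left, with rim and divider at mid; blue at bottom). Measured heights are pots 65, bottle 84, jar 56, carton 60 and rims 22, which agree with the text.

Centres in mm:
- Red: (466,128)
- Turquoise: (474.5,-138)
- Bottle: (574,-8)
- Jar: (574.5,-135.5)
- Carton: (465,-10), yaw -13°
- Blue rack: (498,327), yaw +1°
- White rack: (468.5,-302.7), yaw -5°

First move: turn to yaw π and go above the red pot.

```bash
python3 -m creep '0 0 0 0 0 -0.0473; 0 0 0 0 0 -0.0473; 0 0 0 0 0 -0.0473; -0.478 -0.767 0 0 0 0; -0.478 -0.767 0 0 0 0; -0.478 -0.767 0 0 0 0; -0.478 -0.767 0 0 0 0; -0.478 -0.767 0 0 0 0; -0.478 -0.767 0 0 0 0; -0.478 -0.767 0 0 0 0; -0.478 -0.767 0 0 0 0; -0.478 -0.767 0 0 0 0; -0.478 -0.767 0 0 0 0; -0.478 -0.767 0 0 0 0; -0.478 -0.767 0 0 0 0; 0 0 0 0 0 0; 0 0 0 0 0 0' 0 15
```

```text
clock: 2.22
eef_pos: [466.3, 128.3, 205.2]
eef_rot: [3.142, -0.001, 3.141]
wrist_force: [0.4, -0.1, 0.6]
finger_gap: 93.8
finger_force: 0.0
```

```bash
python3 -m creep '0 0 0.8 0 0 0; 0 0 0.8 0 0 0; 0 0 0.8 0 0 0; 0 0 0.8 0 0 0; 0 0 0.5 0 0 0; 0 0 0.3 0 0 0; 0 0 0.2 0 0 0; 0 0 0 0 0 0' 0; python3 -m creep '0 0 0 0 0 0; 0 0 0 0 0 0; 0 0 0 0 0 0; 0 0 0 0 0 0; 0 0 0 0 0 0; 0 0 0 0 0 0' 1 15;  python3 -m creep '0 0 -0.2 0 0 0; 0 0 -0.5 0 0 0; 0 0 -0.8 0 0 0; 0 0 -0.8 0 0 0; 0 0 -0.8 0 0 0; 0 0 -0.8 0 0 0; 0 0 -0.3 0 0 0; 0 0 0 0 0 0'
```

```text
clock: 3.22
eef_pos: [466.5, 128.3, 37.5]
eef_rot: [-3.142, -0.0, -3.141]
wrist_force: [0.7, 0.1, 0.1]
finger_gap: 93.6
finger_force: 0.0
clock: 3.98
eef_pos: [466.6, 128.1, 37.5]
eef_rot: [-3.142, 0.0, -3.142]
wrist_force: [-1.4, -0.0, -0.3]
finger_gap: 47.3
finger_force: 15.0
clock: 4.97
eef_pos: [466.6, 128.1, 205.5]
eef_rot: [3.141, 0.001, -3.142]
wrist_force: [0.3, 0.3, -0.6]
finger_gap: 47.5
finger_force: 15.0
```

```bash
python3 -m creep '0 -0.3 0 0 0 0; -0.07 -0.55 0 0 0 0; -0.07 -0.8 0 0 0 0; -0.07 -0.8 0 0 0 0; -0.07 -0.8 0 0 0 0; -0.07 -0.8 0 0 0 0; -0.07 -0.8 0 0 0 0; -0.07 -0.8 0 0 0 0; -0.07 -0.8 0 0 0 0; -0.07 -0.8 0 0 0 0; -0.07 -0.8 0 0 0 0; -0.07 -0.8 0 0 0 0; -0.07 -0.8 0 0 0 0; -0.08 -0.8 0 0 0 0; 0 -0.4 0 0 0 0; 0 0 0 0 0 0; 0 0 0 0 0 0'; python3 -m creep '0 0 0.8 0 0 0; 0 0 0.8 0 0 0; 0 0 0.8 0 0 0; 0 0 0.6 0 0 0; 0 0 0.3 0 0 0; 0 0 0.2 0 0 0; 0 0 0.2 0 0 0; 0 0 0 0 0 0'
```

```text
clock: 7.1
eef_pos: [503.3, -305.1, 205.3]
eef_rot: [3.141, -0.0, -3.141]
wrist_force: [0.8, -0.3, -0.9]
finger_gap: 47.5
finger_force: 15.0
clock: 8.1
eef_pos: [503.3, -305.9, 57.4]
eef_rot: [3.141, -0.0, -3.142]
wrist_force: [-0.0, -0.0, -0.5]
finger_gap: 47.6
finger_force: 15.0
```

```bash
python3 - <<'E'
from h import *
v=[]
for n in("scene","top"):
    c=manip.camera(n);np.savez(f"{n}1.npz",**c);v.append(c["color"])
a=cv2.resize(v[0][180:320,140:340],(800,560))
cv2.imwrite("pics/p1.png",a[:,:,::-1])
t=load("top1");s=load("scene1")
for c,b in((t,(411,180,40)),(s,(243,240,50))):
    p=px(mask(c,*C["red"],b));print(len(p),p.mean(0) if len(p) else 0)
E
```

```text
0 0
267 [242.51685393 245.76404494]
```

View pics/p1.png

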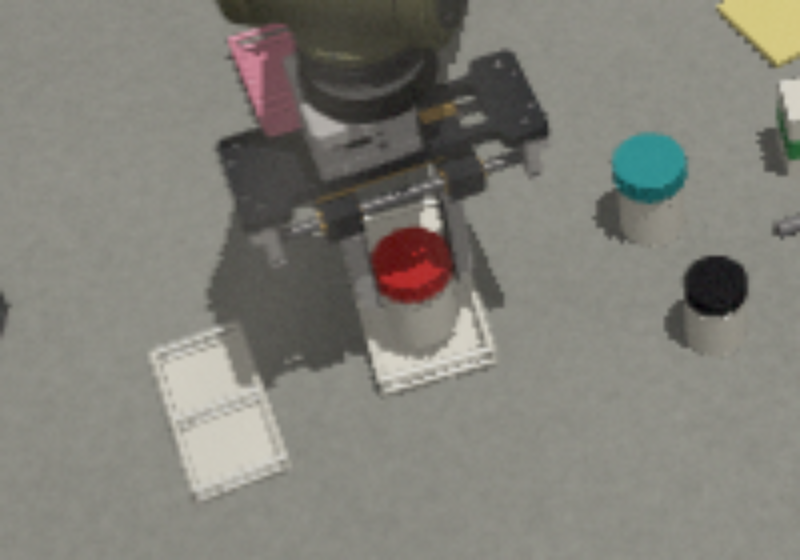

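The scene crop shows the red cap at about (243,246), centred over the far compartment of the large white rack and just above its floor. I'll lower it, release and lift.

```bash
python3 -m creep '0 0 0.2 0 0 0; 0 0 0.12 0 0 0; 0 0 0.06 0 0 0; 0 0 0 0 0 0; 0 0 0 0 0 0'; python3 -m creep '0 0 0 0 0 0; 0 0 0 0 0 0; 0 0 0 0 0 0; 0 0 0 0 0 0; 0 0 -0.3 0 0 0; 0 0 -0.8 0 0 0; 0 0 -0.9 0 0 0; 0 0 -0.9 0 0 0; 0 0 -0.9 0 0 0; 0 0 -0.28 0 0 0; 0 0 0 0 0 0' 0
```

```text
clock: 8.82
eef_pos: [503.5, -306.0, 42.4]
eef_rot: [-3.141, 0.0, 3.142]
wrist_force: [-0.4, -0.3, -2.2]
finger_gap: 47.6
finger_force: 15.0
clock: 10.2
eef_pos: [503.4, -305.9, 205.6]
eef_rot: [-3.141, 0.0, 3.142]
wrist_force: [-0.1, -0.2, -0.0]
finger_gap: 94.3
finger_force: 0.0
```

```bash
python3 -m creep '-0.2 0.5 0 0 0 0; -0.315 0.76 0 0 0 0; -0.315 0.76 0 0 0 0; -0.315 0.76 0 0 0 0; -0.315 0.74 0 0 0 0; -0.315 0.74 0 0 0 0; 0 0 0 0 0 0; 0 0 0.8 0 0 0; 0 0 0.8 0 0 0; 0 0 0.8 0 0 0; 0 0 0.8 0 0 0; 0 0 0.8 0 0 0; 0 0 0.3 0 0 0; 0 0 0.19 0 0 0; 0 0 0 0 0 0'; python3 -m creep '0 0 0 0 0 0; 0 0 0 0 0 0; 0 0 0 0 0 0; 0 0 0 0 0 0; 0 0 0 0 0 0; 0 0 0 0 0 0; 0 0 0 0 0 0' 1 15;  python3 -m creep '0 0 -0.2 0 0 0; 0 0 -0.5 0 0 0; 0 0 -0.8 0 0 0; 0 0 -0.8 0 0 0; 0 0 -0.8 0 0 0; 0 0 -0.8 0 0 0; 0 0 -0.5 0 0 0; 0 0 0 0 0 0'
```

```text
clock: 12.08
eef_pos: [574.5, -135.6, 26.1]
eef_rot: [-3.141, 0.0, 3.142]
wrist_force: [0.0, 0.4, -0.2]
finger_gap: 93.9
finger_force: 0.0
clock: 12.95
eef_pos: [574.4, -135.5, 25.8]
eef_rot: [-3.142, -0.0, 3.142]
wrist_force: [0.9, -0.7, 0.6]
finger_gap: 39.9
finger_force: 15.0
clock: 13.95
eef_pos: [574.9, -135.7, 203.5]
eef_rot: [-3.141, 0.003, 3.142]
wrist_force: [0.0, -1.0, -1.4]
finger_gap: 40.1
finger_force: 15.0
```

```bash
python3 -m creep '0.2 -0.23 0 0 0 0; 0.47 -0.54 0 0 0 0; 0.48 -0.56 0 0 0 0; 0.48 -0.56 0 0 0 0; 0.48 -0.56 0 0 0 0; 0.48 -0.56 0 0 0 0; 0.48 -0.56 0 0 0 0; 0.46 -0.53 0 0 0 0; 0 0 0 0 0 0; 0 0 0 0 0 0; 0 0 0.8 0 0 0; 0 0 0.8 0 0 0; 0 0 0.8 0 0 0; 0 0 0.8 0 0 0; 0 0 0.5 0 0 0; 0 0 0.3 0 0 0; 0 0 0.2 0 0 0; 0 0 0.11 0 0 0; 0 0 0 0 0 0; 0 0 0 0 0 0'
```

```text
clock: 16.45
eef_pos: [433.4, -299.7, 29.8]
eef_rot: [-3.141, 0.001, 3.142]
wrist_force: [-0.1, 0.7, -1.2]
finger_gap: 39.8
finger_force: 15.0
```

```bash
python3 -m creep '0 0 0 0 0 0; 0 0 0 0 0 0; 0 0 0 0 0 0; 0 0 0 0 0 0; 0 0 -0.3 0 0 0; 0 0 -0.8 0 0 0; 0 0 -0.9 0 0 0; 0 0 -0.9 0 0 0; 0 0 -0.9 0 0 0; 0 0 -0.58 0 0 0; 0 0 0 0 0 0; -0.17 0.5 0 0 0 0; -0.17 0.7 0 0 0 0; -0.17 0.71 0 0 0 0; -0.17 0.71 0 0 0 0; -0.17 0.71 0 0 0 0; -0.18 0.71 0 0 0 0; 0 0 0 0 0 0; 0 0 0 0 0 0' 0; python3 - <<'E'
from h import *
s=manip.camera("scene");np.savez("scene2.npz",**s);t=manip.camera("top");np.savez("top2.npz",**t)
cv2.imwrite("pics/p2.png",cv2.resize(s["color"][180:320,140:340],(800,560))[:,:,::-1])
m=mask(s,*C["turq"],(302,220,14));p=px(m);d=depth(s,p);print(len(p),d[d[:,2]>62].mean(0))
print(manip.read_state()["eef_pos"])
E
```

```text
clock: 18.82
eef_pos: [474.0, -138.3, 204.0]
eef_rot: [3.141, -0.001, 3.142]
wrist_force: [-0.3, -0.4, -0.2]
finger_gap: 93.7
finger_force: 0.0
261 [ 479.80453888 -139.29431633   70.29780373]
[ 474.08488226 -138.63650127  204.31532962]
```

View pics/p2.png

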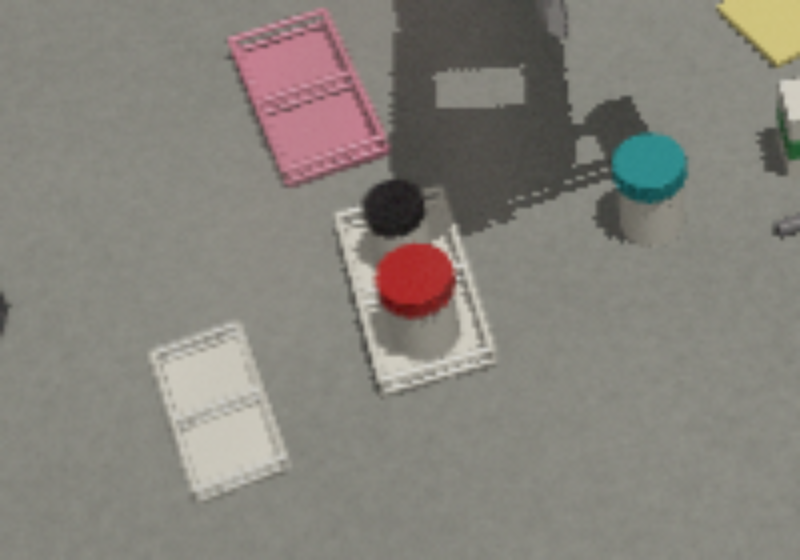

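Both are standing in the white rack: jar at scene px (239,232), red pot at (244,250). Now the turquoise pot goes to the blue near compartment.

```bash
python3 -m creep '0 0 0.8 0 0 0; 0 0 0.8 0 0 0; 0 0 0.8 0 0 0; 0 0 0.8 0 0 0; 0 0 0.5 0 0 0; 0 0 0.3 0 0 0; 0 0 0.17 0 0 0; 0 0 0 0 0 0'; python3 -m creep '0 0 0 0 0 0; 0 0 0 0 0 0; 0 0 0 0 0 0; 0 0 0 0 0 0; 0 0 0 0 0 0; 0 0 0 0 0 0; 0 0 -0.2 0 0 0; 0 0 -0.5 0 0 0; 0 0 -0.8 0 0 0; 0 0 -0.8 0 0 0; 0 0 -0.8 0 0 0; 0 0 -0.8 0 0 0; 0 0 -0.3 0 0 0; 0 0 0 0 0 0' 1 15;  python3 -m creep '0 0.3 0 0 0 0; 0.08 0.6 0 0 0 0; 0.08 0.8 0 0 0 0; 0.08 0.8 0 0 0 0; 0.08 0.8 0 0 0 0; 0.08 0.8 0 0 0 0; 0.08 0.8 0 0 0 0; 0.08 0.8 0 0 0 0; 0.08 0.8 0 0 0 0; 0.08 0.8 0 0 0 0; 0.08 0.8 0 0 0 0; 0.08 0.8 0 0 0 0; 0.08 0.8 0 0 0 0; 0.08 0.8 0 0 0 0; 0.12 0.7 0 0 0 0; 0 0.4 0 0 0 0; 0 0 0 0 0 0; 0 0 0 0 0 0'
```

```text
clock: 19.92
eef_pos: [474.4, -138.1, 37.9]
eef_rot: [-3.142, 0.0, 3.141]
wrist_force: [0.2, 0.3, 0.8]
finger_gap: 93.7
finger_force: 0.0
clock: 21.68
eef_pos: [474.4, -137.9, 205.9]
eef_rot: [-3.141, 0.001, 3.142]
wrist_force: [-0.1, -0.4, -1.3]
finger_gap: 47.8
finger_force: 15.0
clock: 23.92
eef_pos: [428.0, 325.4, 205.6]
eef_rot: [-3.141, -0.0, 3.141]
wrist_force: [0.0, -0.5, -0.5]
finger_gap: 47.7
finger_force: 15.0
```

```bash
python3 -m creep '0 0 0.8 0 0 0; 0 0 0.8 0 0 0; 0 0 0.8 0 0 0; 0 0 0.7 0 0 0; 0 0 0.4 0 0 0; 0 0 0.2 0 0 0; 0 0 0 0 0 0'; python3 -m creep '0 0 0.15 0 0 0; 0 0 0.12 0 0 0; 0 0 0.11 0 0 0; 0 0 0 0 0 0; 0 0 0 0 0 0'
```

```text
clock: 24.8
eef_pos: [428.2, 326.0, 58.1]
eef_rot: [3.142, 0.0, 3.141]
wrist_force: [-0.6, 0.3, 0.0]
finger_gap: 47.8
finger_force: 15.0
clock: 25.42
eef_pos: [428.0, 326.1, 42.7]
eef_rot: [3.142, 0.0, 3.142]
wrist_force: [1.1, -0.6, -0.4]
finger_gap: 47.6
finger_force: 15.0
```

```bash
python3 -m creep '0 0 0 0 0 0; 0 0 0 0 0 0; 0 0 0 0 0 0; 0 0 0 0 0 0; 0 0 -0.3 0 0 0; 0 0 -0.8 0 0 0; 0 0 -0.9 0 0 0; 0 0 -0.9 0 0 0; 0 0 -0.9 0 0 0; 0 0 -0.26 0 0 0; 0 0 0 0 0 0' 0; python3 -m creep '-0.15 -0.4 0 0 0 0; -0.33 -0.76 0 0 0 0; -0.33 -0.76 0 0 0 0; -0.33 -0.76 0 0 0 0; -0.33 -0.76 0 0 0 0; -0.33 -0.76 0 0 0 0; -0.33 -0.76 0 0 0 0; -0.33 -0.76 0 0 0 0; -0.33 -0.76 0 0 0 0; -0.33 -0.76 0 0 0 0; -0.33 -0.76 0 0 0 0; -0.2 -0.36 0 0 0 0; 0 0 0 0 0 0; 0 0 0 0 0 0'; python3 - <<'E'
from h import *
s=manip.camera("scene");np.savez("scene3.npz",**s)
cv2.imwrite("pics/p3.png",cv2.resize(s["color"][140:280,290:490],(800,560))[:,:,::-1])
E
```

```text
clock: 26.8
eef_pos: [428.0, 326.0, 205.1]
eef_rot: [3.141, 0.0, 3.142]
wrist_force: [0.1, 0.2, 1.0]
finger_gap: 93.8
finger_force: 0.0
clock: 28.55
eef_pos: [573.6, -7.6, 204.8]
eef_rot: [3.141, -0.001, -3.141]
wrist_force: [0.7, -0.4, 0.0]
finger_gap: 94.3
finger_force: 0.0
```

View pics/p3.png

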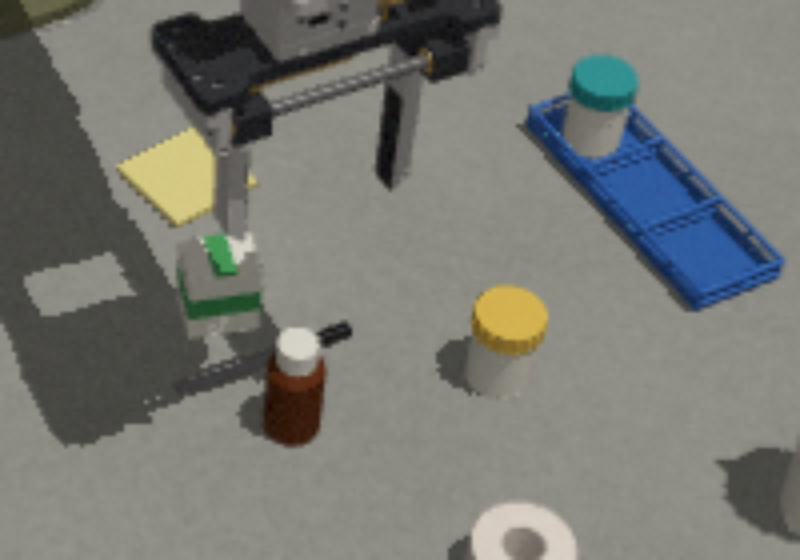

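The turquoise pot is standing in the near blue compartment (scene px about (440,165)). The bottle at (364,235) is untouched, so I'll pick it.

```bash
python3 -m creep '0 0 0.8 0 0 0; 0 0 0.8 0 0 0; 0 0 0.8 0 0 0; 0 0 0.8 0 0 0; 0 0 0.7 0 0 0; 0 0 0.35 0 0 0; 0 0 0.22 0 0 0; 0 0 0 0 0 0'; python3 -m creep '0 0 0 0 0 0; 0 0 0 0 0 0; 0 0 0 0 0 0; 0 0 0 0 0 0; 0 0 0 0 0 0; 0 0 0 0 0 0; 0 0 0 0 0 0; 0 0 -0.2 0 0 0; 0 0 -0.5 0 0 0; 0 0 -0.8 0 0 0; 0 0 -0.8 0 0 0; 0 0 -0.8 0 0 0; 0 0 -0.8 0 0 0; 0 0 -0.57 0 0 0; 0 0 0 0 0 0' 1 20;  python3 -m creep '0 0.3 0 0 0 0; 0 0.6 0 0 0 0; 0.02 0.8 0 0 0 0; 0.02 0.8 0 0 0 0; 0.02 0.8 0 0 0 0; 0.02 0.8 0 0 0 0; 0.02 0.8 0 0 0 0; 0.02 0.8 0 0 0 0; 0.02 0.8 0 0 0 0; 0.02 0.8 0 0 0 0; 0 0.7 0 0 0 0; 0 0.4 0 0 0 0; 0 0 0 0 0 0; 0 0 0 0 0 0'
```

```text
clock: 29.6
eef_pos: [574.0, -8.2, 26.4]
eef_rot: [-3.142, 0.0, -3.141]
wrist_force: [-0.3, -0.4, -0.3]
finger_gap: 94.0
finger_force: 0.0
clock: 31.48
eef_pos: [574.5, -8.4, 206.8]
eef_rot: [-3.141, 0.003, -3.142]
wrist_force: [0.1, -0.6, -1.9]
finger_gap: 37.7
finger_force: 20.0
clock: 33.22
eef_pos: [567.6, 326.9, 204.8]
eef_rot: [-3.141, -0.0, 3.141]
wrist_force: [1.3, -0.3, 0.6]
finger_gap: 38.0
finger_force: 20.0
```

```bash
python3 -m creep '0 0 0.8 0 0 0; 0 0 0.8 0 0 0; 0 0 0.8 0 0 0; 0 0 0.8 0 0 0; 0 0 0.5 0 0 0; 0 0 0.3 0 0 0; 0 0 0.15 0 0 0; 0 0 0.12 0 0 0; 0 0 0.08 0 0 0; 0 0 0 0 0 0; 0 0 0 0 0 0'; python3 -m creep '0 0 0 0 0 0; 0 0 0 0 0 0; 0 0 0 0 0 0; 0 0 0 0 0 0; 0 0 -0.3 0 0 0; 0 0 -0.8 0 0 0; 0 0 -0.9 0 0 0; 0 0 -0.9 0 0 0; 0 0 -0.9 0 0 0; 0 0 -0.55 0 0 0; 0 0 0 0 0 0' 0
```

```text
clock: 34.6
eef_pos: [567.7, 327.8, 31.4]
eef_rot: [3.141, 0.0, -3.142]
wrist_force: [-0.2, -0.5, -1.3]
finger_gap: 38.0
finger_force: 20.0
clock: 35.98
eef_pos: [568.1, 328.0, 207.5]
eef_rot: [3.14, 0.003, -3.142]
wrist_force: [0.4, 0.3, -0.1]
finger_gap: 94.0
finger_force: 0.0
```

```bash
python3 -m creep '0.12 -0.4 0 0 0 0; 0.245 -0.8 0 0 0 0; 0.245 -0.8 0 0 0 0; 0.245 -0.8 0 0 0 0; 0.245 -0.8 0 0 0 0; 0.245 -0.8 0 0 0 0; 0.245 -0.8 0 0 0 0; 0.245 -0.8 0 0 0 0; 0.245 -0.8 0 0 0 0; 0.245 -0.8 0 0 0 0; 0.245 -0.8 0 0 0 0; 0 -0.04 0 0 0 0; 0 0 0 0 0 0.037; 0 0 0 0 0 0.037; 0 0 0 0 0 0'; python3 -m creep '0 0 0.8 0 0 0; 0 0 0.8 0 0 0; 0 0 0.8 0 0 0; 0 0 0.8 0 0 0; 0 0 0.7 0 0 0; 0 0 0.35 0 0 0; 0 0 0.22 0 0 0; 0 0 0 0 0 0'; python3 -m creep '0 0 0 0 0 0; 0 0 0 0 0 0; 0 0 0 0 0 0; 0 0 0 0 0 0; 0 0 0 0 0 0; 0 0 0 0 0 0; 0 0 0 0 0 0' 1 15
```

```text
clock: 37.85
eef_pos: [464.7, -9.3, 204.5]
eef_rot: [3.142, -0.001, 2.91]
wrist_force: [-0.3, 0.4, -0.2]
finger_gap: 94.0
finger_force: 0.0
clock: 38.85
eef_pos: [464.9, -9.8, 26.3]
eef_rot: [3.142, -0.0, 2.91]
wrist_force: [0.8, 0.3, 1.2]
finger_gap: 94.0
finger_force: 0.0
clock: 39.72
eef_pos: [464.8, -9.9, 26.3]
eef_rot: [3.142, 0.0, 2.909]
wrist_force: [-0.6, -0.1, 2.9]
finger_gap: 49.7
finger_force: 15.0
```

```bash
python3 -m creep '0 0 -0.2 0 0 0; 0 0 -0.5 0 0 0; 0 0 -0.8 0 0 0; 0 0 -0.8 0 0 0; 0 0 -0.8 0 0 0; 0 0 -0.8 0 0 0; 0 0 -0.57 0 0 0; 0 0 0 0 0 -0.037; 0 0 0 0 0 -0.037; 0 0 0 0 0 0'; python3 -m creep '0 0.3 0 0 0 0; -0.08 0.6 0 0 0 0; -0.085 0.8 0 0 0 0; -0.085 0.8 0 0 0 0; -0.085 0.8 0 0 0 0; -0.085 0.8 0 0 0 0; -0.085 0.8 0 0 0 0; -0.085 0.8 0 0 0 0; -0.085 0.8 0 0 0 0; -0.085 0.8 0 0 0 0; -0.07 0.7 0 0 0 0; 0 0.41 0 0 0 0; 0 0 0 0 0 -0.005; 0 0 0 0 0 0'
```

```text
clock: 40.98
eef_pos: [464.7, -9.9, 205.4]
eef_rot: [-3.142, 0.0, 3.141]
wrist_force: [0.4, -0.5, -1.2]
finger_gap: 50.1
finger_force: 15.0
clock: 42.72
eef_pos: [497.9, 325.8, 205.1]
eef_rot: [-3.141, -0.0, -3.126]
wrist_force: [0.2, -0.5, -0.7]
finger_gap: 50.0
finger_force: 15.0
```

Descend to 31: 174 mm, or 4.35.

```bash
python3 -m creep '0 0 0.8 0 0 0; 0 0 0.8 0 0 0; 0 0 0.8 0 0 0; 0 0 0.8 0 0 0; 0 0 0.5 0 0 0; 0 0 0.3 0 0 0; 0 0 0.15 0 0 0; 0 0 0.12 0 0 0; 0 0 0.08 0 0 0; 0 0 0 0 0 0; 0 0 0 0 0 0'; python3 -m creep '0 0 0 0 0 0; 0 0 0 0 0 0; 0 0 0 0 0 0; 0 0 0 0 0 0; 0 0 -0.3 0 0 0; 0 0 -0.8 0 0 0; 0 0 -0.9 0 0 0; 0 0 -0.9 0 0 0; 0 0 -0.9 0 0 0; 0 0 -0.55 0 0 0; 0.5 -0.8 0 0 0 0; 0.5 -0.8 0 0 0 0; 0.5 -0.8 0 0 0 0; 0.5 -0.8 0 0 0 0; 0 0 0 0 0 0; 0 0 0 0 0 0' 0; python3 - <<'E'
from h import *
s=manip.camera("scene");np.savez("scene4.npz",**s);t=manip.camera("top");np.savez("top4.npz",**t)
cv2.imwrite("pics/p4.png",np.vstack([cv2.resize(s["color"][150:280,210:500],(640,287)),cv2.resize(t["color"][110:230,160:450],(640,265))])[:,:,::-1])
E
```

```text
clock: 44.1
eef_pos: [498.1, 326.6, 31.4]
eef_rot: [3.141, 0.0, -3.126]
wrist_force: [1.7, -0.1, -0.2]
finger_gap: 49.9
finger_force: 15.0
clock: 46.1
eef_pos: [420.4, 197.6, 205.8]
eef_rot: [3.141, 0.001, -3.126]
wrist_force: [0.5, -0.1, -0.3]
finger_gap: 94.4
finger_force: 0.0
```

View pics/p4.png

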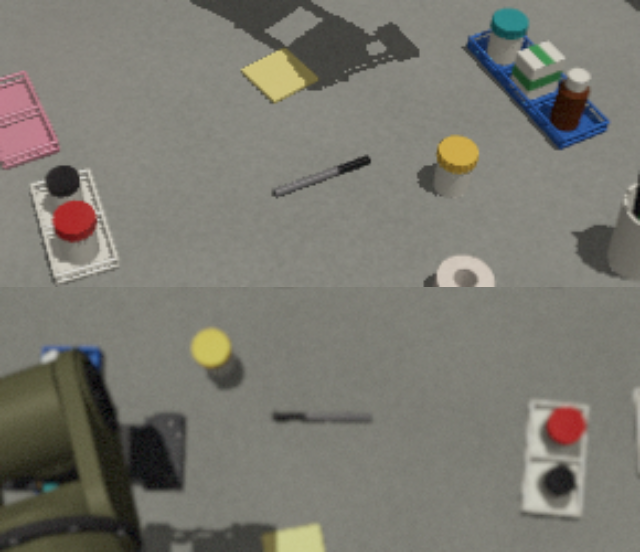

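The picture shows all five in their racks: blue holds turquoise, carton and bottle, white holds jar and red pot. Yellow is unmoved. I'll check heights and offsets before handing in.

```bash
python3 - <<'E'
from h import *
s=load("scene4");t=load("top4")
for n,k,c,b,o,a in(("turq","turq",s,(441,160,14),(498,327),.016),("carton","carton",s,(455,178,12),(498,327),.016),("bottle","bottle",s,(471,186,7),(498,327),.016),
 ("red","red",s,(244,250,14),(468.5,-302.7),-.087),("jar","jar",s,(239,232,12),(468.5,-302.7),-.087),("red_t","red",t,(416,174,14),(468.5,-302.7),-.087),("yellow","yellow",s,(417,219,14),(594.7,137.9),0)):
    p=px(mask(c,*C[k],b));d=depth(c,p);z=np.percentile(d[:,2],85);q=d[abs(d[:,2]-z)<5];m=(q[:,:2].min(0)+q[:,:2].max(0))/2-o
    print(n,len(p),"ztop %.1f"%z,"rack xy",np.round([m[0]*np.cos(a)+m[1]*np.sin(a),m[1]*np.cos(a)-m[0]*np.sin(a)],1),np.ptp(q[:,2]).round(1))
E
```

```text
turq 190 ztop 72.1 rack xy [-68.4  -0.6] 7.3
carton 361 ztop 66.2 rack xy [1.9 1.3] 8.3
bottle 136 ztop 89.7 rack xy [72.  1.] 8.7
red 279 ztop 71.3 rack xy [35.   0.6] 7.6
jar 158 ztop 62.3 rack xy [-31.8   0.6] 8.9
red_t 213 ztop 70.2 rack xy [32.2  1.6] 7.5
yellow 259 ztop 67.6 rack xy [2.1 1. ] 8.2
```

Every top is about 4 mm above its bench reading, so each item stands on its rack floor. All are centred, and yellow has not moved. Handing in.

```bash
python3 -c "
from cell import manip
print(manip.sign_off())"
```

```text
the job is handed in; nothing more can be done
None
```

The job is handed in at about 46 s of the 126 s allowed: all five kit items measured upright and centred in their racks, and the yellow pot stayed within about 2 mm of its start; sign-off returned no verdict.

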